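# Lift the ruling pen and park the head over its drip dish

### The job

The ink border on this picture mount is finished. Swing the pen-lift lever on the ruling head all the way up before you let the head travel, so the nib does not drag a line across the mount, then slide the head along its rail until the nib stands over the white drip dish. Leave it there with the pen up, and do not shift the other things on the table or the bench.

Things in the scene. Friction and masses are not known exactly. Their poses are not given: they have to be found in the camera images.
- bench: fixed mount-lining bench: grey base board 340 deep (x) by 640 mm (y), top 22 mm high. x away from the operator, y along the rail to the left, z up; origin on the table, 120 mm beyond the middle of its near edge. The rail runs along y 30 mm beyond the origin, 71 mm high, between end blocks 88 mm high at y = +-297 mm. The picture mount lies under it, surface 24 mm high
- pen_head (a joint): position of the ruling head along the rail (m): 0 at mid rail, positive towards the bench's +y, travel -0.205 to +0.205. About 3 N of friction; it stays where it is left
- pen_lever (a joint): pen-lift lever on the ruling head (rad): 0 = down, pen on the mount, lever sloping 0.2 rad below level towards the operator; grows as its grip end swings up, to a stop at 1.1 = fully raised, nib 14 mm above the mount. Turns about an axis along the bench's y, needs about 3 N at its end, stays where it is left
- lever_grip (a point): centre of the black barrel grip on the lever's end: cylinder 24 mm in diameter, 30 mm long, its length along the bench's y, on an 8 mm rod, 85 mm from the pivot axis. Lever down: 60 mm above the table, 83 mm nearer the operator than the pivot, just overhanging the base board's near edge; fully raised: 144 mm above the table, 53 mm nearer than the pivot. Turns with the lever
- lever_pivot (a point): point on the lever's pivot axis, in line with the grip's middle, 77 mm above the table, on the left (+y) of the ruling head's front: 46 mm along +y and 50 mm towards the operator from the push knob. Axes as the bench's
- head_knob (a point): middle of the upright black push knob on top of the ruling head, 127 mm above the table: round, 35 mm in diameter here, its top 18 mm above this point, its wide part ending 16 mm below it, over a waist. The head's block is 96 mm long (y), its top 87 mm high. Axes as the bench's
- nib (a point): point of the upright ruling pen (13 mm thick, 140 mm long) clamped on the front of the ruling head, 52 mm nearer the operator than the push knob; rises with the lever and travels with the head along the bench's y. Axes as the bench's
- drip_dish: shallow round white ceramic drip dish, 68 mm in diameter, 62 mm inside the rim, 10 mm high, fixed on the base board in the nib's line near one end of the head's travel (either end, 195 mm from mid rail); origin at the centre of its underside
- ink_bottle: small glass ink bottle with black cap, 42 mm diameter, 56 mm tall, standing loose on the bench under the rail's other end (the end without the dish), origin at the centre of its underside
- paperweight: steel bar paperweight 190 x 22 x 16 mm with a small brass knob, lying loose on the mount's far margin, origin at the centre of its underside
- water_jar: glass water jar, 84 mm diameter, 120 mm tall, standing on the right of the bench, origin at the centre of its underside
- palette: round white palette plate, 170 mm diameter, 13 mm high, on the right of the bench, origin at the centre of its underside
- brush_pot: bamboo pot, 84 mm diameter, 120 mm tall, with brushes up to 250 mm high, left of the bench, origin at the centre of its underside
- ink_stone: round black ink stone, 110 mm diameter, 21 mm high, left of the bench, origin at the centre of its underside
- tube_tray: cardboard tray of paint tubes 110 x 170 x 24 mm, on the near left, origin at the centre of its underside
- phone: phone lying flat, 75 x 155 x 9 mm, on the near right, origin at the centre of its underside

How it is judged:
On the way:
1. the pen-lift lever is fully raised (above 0.95 rad; its stop is at 1.1) with the head still within 12 mm of where it stood (value of joint pen_lever above 0.95 rad and distance of head_knob from where it was at the start of the episode below 0.012 m), for 0.2 s.
At the end, for the whole second after the job is handed in: The lever is still fully raised (above 0.95 rad), the nib stands over the drip dish (within 24 mm of its centre, seen from above) and the head is at rest (value of joint pen_lever above 0.95 rad and horizontal distance between nib and drip_dish below 0.024 m and velocity of joint pen_head between -0.01 and 0.01 m/s); the robot touches nothing.
It fails at once if the head travels more than 12 mm from its start while the lever is below 0.7 rad: the nib drags over the mount (distance of head_knob from where it was at the start of the episode above 0.012 m and value of joint pen_lever below 0.7 rad).
It fails at once if another thing on the table or the bench is shifted by more than 25 mm (distance of any of ink_bottle, paperweight, water_jar, palette, brush_pot, ink_stone, tube_tray, phone from where it was at the start of the episode above 0.025 m).
It also fails if it takes over 48 s, if anything falls off the work surface, if the arm or the gripper's body presses on something with over 40 N, if the wrist force passes 120 N, or if a joint passes its speed limit or range.

### The arm

A 7-joint arm with a two-finger parallel gripper is mounted at the origin on the work surface. World frame = base frame: x ahead of the robot, y to its left, z up, the work surface at z = 0. Lengths are in m, angles in rad, forces in N, time in s.
With the tool pointing down it reaches from about 0.425 to 0.925 m from the base axis. Payload 6.8 kg.
Tool frame: the origin (TCP) lies midway between the tips of the shut fingers; the grasp point (between the pads) lies 19 mm behind it; z points along the fingers, x is the direction in which the jaws open and shut, and the axes are right-handed (so a half turn about z gives the same grasp; the last joint's range is limited). The gripper opens to 85 mm and grips with 20 to 120 N. Pads are 22 mm wide; open, the fingers measure 114 mm over their backs; the gripper's body (76 mm by 85 mm) begins 54 mm behind the grasp point. The pads swing forward as they close: fully open they stand 13 mm farther back than shut.
Start: joints at [-1.436, 0.477, 0.022, 1.555, -0.011, 1.109, -0.083], TCP at [0.162, 0.655, 0.231] pointing down, gripper open.
Joint ranges: [-2.96, 2.96], [-0.34, 2.1], [-1.41, 1.46], [0.24, 2.44], [-1.37, 4.51], [0.17, 1.92], [-2.96, 2.96]. Speed limits (rad/s): [2.39, 2.39, 3.14, 3.14, 3.14, 3.14, 3.14].

### API

Orientations are given as a rotation vector (axis times angle).
In Python, from bench import r gives the robot as it stands. The module is installed in compiled form; this text tells all that it offers.
- The arm moves only by the shell command python3 -m pendant 'ROWS' [OPENING] [FORCE]. ROWS is text: rows parted by semicolons, each of 4 numbers parted by spaces: the shift along the tool's x, y, z in cm, then the turn about the tool's z in degrees. A call has 1 to 8 rows; each row shifts and turns the pose as measured when the row begins, along the tool's axes as they then stand; what a row does not reach is not made up. A row lasts 1/12 s, in which the tool goes at most 41.7 mm and 7.16 degrees, less where a joint would pass 70% of its speed; a pose out of reach is approached as far as the arm can. A call with a gripper value outside its range is refused whole. OPENING is the closure in counts, from 0 (fully open) to 255 (shut), set as the call begins (- or left out, the last holds). The fingers move at their own pace and stop on an object; FORCE is the grip in N (left out, the last holds). Time passes only in rows, so rows that do not move let the fingers close. It gives the time, the measured TCP pose, the force and the opening at its end, in the units of the state.
- r.get_obs(): the state, without advancing time (a new reading comes with each control period).
- r.grab_frame(name): name is "scene" or "top" or "wrist"; returns a dict with "color" (400x640x3 uint8, red, green, blue), "fx", "fy", "cx", "cy" (pixels), "R" (3x3) and "t" (3): a world point X has camera coordinates R X + t; the wrist camera has in their place "hand_eye" (4x4, takes a point from camera to tool coordinates, whose origin is the TCP and whose axes are the tool frame's). Camera axes: x right, y down, z forward; pixel columns grow to the right and rows downward; lengths in m; the calibration is good to about 2 mm. The wrist camera is an equidistant fisheye: a pixel r from the principal point sees the ray r / f radians off the axis. A picture is of the moment at which its call begins: read the wrist's pose just before it. There is no depth.
- r.hand_in(): hands the job in, once; it reports no verdict.
The state is a dict: "clock": time; "joints": joint angles; "qvel": joint speeds; "tau": joint torques, N m; "tcp_pos": TCP position; "orientation": TCP orientation; "contact_force": force on the tool from outside, world axes, zero at the start; "moment": the same for the moment, N m; "grip_width": finger opening in m.
Only numpy, scipy, OpenCV 4.12 (cv2) and the standard library are available. Lean on these libraries where they do the work, as an engineer would, in place of code of your own. Each camera call takes 0.05 s, during which the arm holds its last target.

## Working session

There is one attempt and no reset: what is moved stays moved. The work goes in short steps, Python scripts to look and compute and a shell command to move; the robot and the scene stay as the last step left them, time stands still between calls to the robot, and variables do not carry over. Pictures are saved under pics/ and viewed, and the job is handed in when it is done.

```bash
mkdir -p pics
cat > h.py <<'E'
import numpy as np,cv2
from bench import r
from scipy.spatial.transform import Rotation as Ro
def save(n,name):
    o=r.get_obs();f=r.grab_frame(n);cv2.imwrite('pics/%s.png'%name,f['color'][:,:,::-1]);np.save('pics/%s.npy'%name,np.array([f,o],dtype=object),allow_pickle=True);return f,o
def load(name): return np.load('pics/%s.npy'%name,allow_pickle=True)
def ray(f,u,v,o=None):
    x=(u-f['cx'])/f['fx'];y=(v-f['cy'])/f['fy']
    if 'R' in f:
        R=np.array(f['R']);t=np.array(f['t']);d=R.T@np.array([x,y,1]);return -R.T@t,d/np.linalg.norm(d)
    th=np.hypot(x,y);d=np.array([x/th*np.sin(th),y/th*np.sin(th),np.cos(th)]) if th>0 else np.array([0,0,1.])
    H=np.array(f['hand_eye']);W=Ro.from_rotvec(o['orientation']).as_matrix()
    return W@H[:3,3]+np.array(o['tcp_pos']),W@H[:3,:3]@d
def plane(f,u,v,z,o=None):
    c,d=ray(f,u,v,o);return c+d*(z-c[2])/d[2]
def tri(rays):
    A=np.zeros((3,3));b=np.zeros(3)
    for c,d in rays:
        P=np.eye(3)-np.outer(d,d);A+=P;b+=P@c
    p=np.linalg.solve(A,b);return p,[np.linalg.norm((np.eye(3)-np.outer(d,d))@(p-c)) for c,d in rays]
E
python3 - <<'E'
from h import *
for n in("scene","top","wrist"):
    f,o=save(n,n+'0')
    print(n,{k:f[k] for k in f if k!='color'})
print(o)
print(Ro.from_rotvec(o['orientation']).as_matrix().round(3))
E
```

```text
scene {'fx': 449.24011620694773, 'fy': 449.24011620694773, 'cx': 322.5771136948505, 'cy': 200.14239865265245, 'R': array([[ 0.85922887,  0.51133963,  0.01604784],
       [ 0.37953897, -0.61609664, -0.69019932],
       [-0.34303924,  0.59912996, -0.72344134]]), 't': array([-0.44794611, -0.1474408 ,  1.68559038])}
top {'fx': 481.3247477921001, 'fy': 481.3247477921001, 'cx': 317.0347875500106, 'cy': 197.76913417829547, 'R': array([[ 0.01924999, -0.9996839 , -0.01617244],
       [-0.99090869, -0.01692183, -0.13346766],
       [ 0.13315181,  0.01859466, -0.99092121]]), 't': array([-0.01093521,  0.57594111,  1.56857593])}
wrist {'fx': 309.70691628693146, 'fy': 309.70691628693146, 'cx': 322.3398388186494, 'cy': 198.9629855734516, 'hand_eye': array([[ 9.99999175e-01,  3.63614894e-04,  1.23196800e-03,
         7.97861525e-05],
       [-7.23205489e-04,  9.52016839e-01,  3.06044793e-01,
        -7.92525814e-02],
       [-1.06157183e-03, -3.06045431e-01,  9.52016317e-01,
        -1.42766367e-01],
       [ 0.00000000e+00,  0.00000000e+00,  0.00000000e+00,
         1.00000000e+00]])}
{'clock': 0.1, 'joints': array([-1.43608186,  0.47776441,  0.02232052,  1.55633056, -0.01154052,
        1.10929968, -0.08307238]), 'qvel': array([ 4.86473698e-04, -2.06046521e-03,  5.20255659e-04, -2.15019422e-03,
       -3.96525147e-05, -4.64699558e-04, -5.46205567e-05]), 'tau': array([ 3.98493881e-03, -5.97763467e+01,  1.61367517e+00, -2.81955117e+01,
        1.28454203e-02,  5.04954223e-03, -1.65861616e-05]), 'tcp_pos': array([0.1621523 , 0.65469047, 0.2304003 ]), 'orientation': array([ 2.47321874e+00,  1.93544083e+00, -1.99506999e-03]), 'contact_force': array([0.34187384, 0.3606561 , 0.08289628]), 'moment': array([-0.01237987, -0.0073495 , -0.03383745]), 'grip_width': 0.08551957690863202}
[[ 0.24   0.971 -0.   ]
 [ 0.971 -0.24  -0.002]
 [-0.002  0.    -1.   ]]
```

View pics/scene0.png

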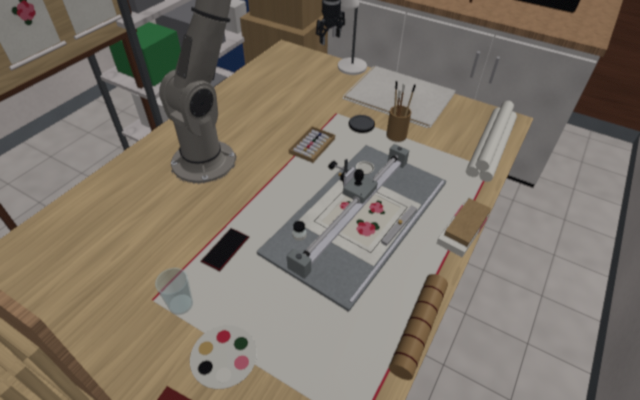

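View pics/top0.png

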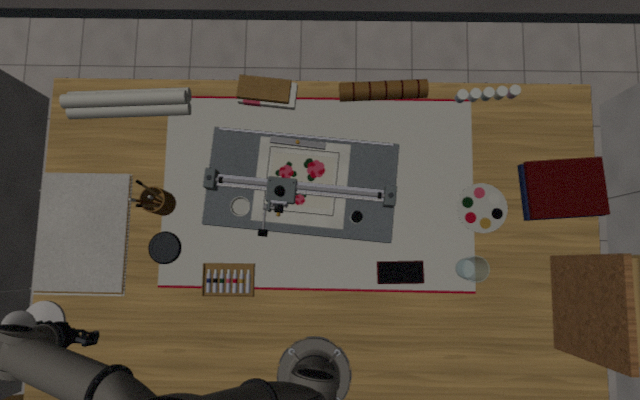

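View pics/wrist0.png

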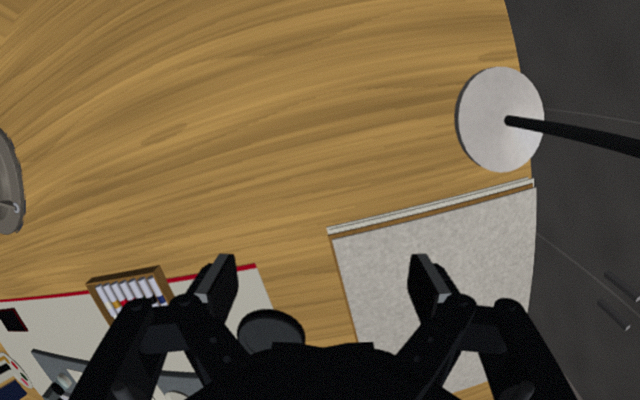

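The dish (top view 240,207) is at the +y end. The knob is at top (280,190) and scene (358,175); the grip is at top (263,233) and scene (333,165). I'll enlarge both views.

Run:
```python
from h import *
a=cv2.imread('pics/top0.png')[120:250,195:405];b=cv2.imread('pics/scene0.png')[130:280,255:455]
cv2.imwrite('pics/topz.png',cv2.resize(a,None,fx=3.8,fy=3.8,interpolation=cv2.INTER_CUBIC))
cv2.imwrite('pics/scz.png',cv2.resize(b,None,fx=4,fy=4,interpolation=cv2.INTER_CUBIC))
```

```text
(no output)
```

View pics/topz.png

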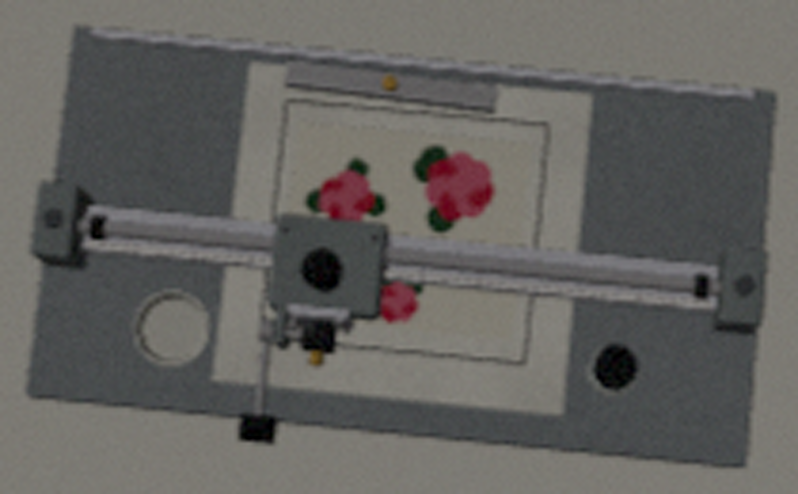

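View pics/scz.png

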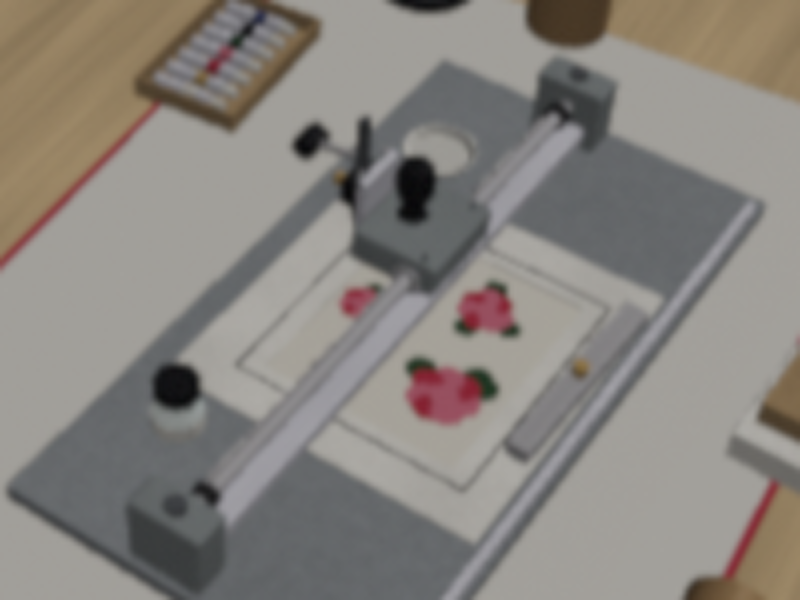

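Run:
```python
from h import *
ft=load('top0')[0];fs=load('scene0')[0]
T=lambda u,v:(195+u/3.8-.37,120+v/3.8-.37)
S=lambda u,v:(255+u/4-.37,130+v/4-.37)
def both(n,a,b):
    p,e=tri([ray(ft,*T(*a)),ray(fs,*S(*b))]);print(n,p.round(4),np.round(e,4));return p
k=both('knob',(322,269),(415,180))
g=both('grip',(257,429),(312,140))
d=both('dish',(172,328),(438,150))
L=plane(ft,*T(58,208),.088)
print('blockL top',L,'blockR',plane(ft,*T(744,284),.088))
R_=plane(ft,*T(744,284),.088)
y=(L-R_)[:2];print('len',np.hypot(*y));y/=np.hypot(*y);x=np.array([y[1],-y[0]]);print('y',y,'x',x,'yaw',np.degrees(np.arctan2(-y[0],y[1])))
gp=plane(ft,*T(257,429),.06);kp=plane(ft,*T(322,269),.127);dp=plane(ft,*T(172,328),.03)
print('planes',gp,kp,dp)
for n,p in(('grip',gp),('dish',dp),('tri grip',g)): q=(p-kp)[:2];print(n,'rel knob x',q@x,'y',q@y)
sg=plane(fs,*S(312,140),.06);sk=plane(fs,*S(415,180),.127);print('scene planes',sg,sk)
nib=(np.array([-.052,0]))
print('travel needed', (dp-kp)[:2]@y)
```

```text
knob [0.5856 0.1175 0.1242] [0.0005 0.0005]
grip [0.456  0.1761 0.0619] [0.0007 0.0007]
dish [0.5443 0.2577 0.0296] [0.001 0.001]
blockL top [0.64058153 0.35026986 0.088     ] blockR [ 0.58453147 -0.23822887  0.088     ]
len 0.5911618806034818
y [0.09481339 0.99549506] x [ 0.99549506 -0.09481339] yaw -5.440579294511903
planes [0.45551054 0.17592598 0.06      ] [0.58558001 0.11749974 0.127     ] [0.54506734 0.25818533 0.03      ]
grip rel knob x -0.13502310606086737 y 0.04583070791223052
dish rel knob x -0.05366904128349223 y 0.1362106664130037
tri grip rel knob x -0.13457153219816337 y 0.046032654271725516
scene planes [0.45550061 0.17844866 0.06      ] [0.58643001 0.11434962 0.127     ]
travel needed 0.1362106664130037
```

Two views agree within about 1 mm: knob (0.586, 0.117), grip (0.456, 0.176, 0.061), dish (0.545, 0.258), bench yaw −5.4°. The head needs to travel about +136 mm. I'll grip the barrel by its ends, with the jaws along the bench's y, so it can pivot between the pads while the lever swings.

```bash
python3 -m pendant '-2.8 2.8 0 -4.2; -2.8 2.8 0 -4.2; -2.8 2.8 0 0; -2.8 2.8 0 0; -2.8 2.8 0 0; -2.8 2.8 0 0; -2.8 2.8 0 0; -2.8 2.8 0 0' 0 20
```

```text
clock: 0.82
tcp_pos: [0.3549, 0.4043, 0.2259]
orientation: [-2.293, -2.142, 0.009]
contact_force: [1.0, 0.8, -0.7]
grip_width: 0.0853
```

```bash
cat >> h.py <<'E'
def to(p,yaw=None):
    o=r.get_obs();W=Ro.from_rotvec(o['orientation']).as_matrix()
    d=W.T@(np.array(p)-o['tcp_pos'])*100
    a=np.degrees(np.arctan2(W[1,0],W[0,0]))
    print('clk',o['clock'],'tcp',o['tcp_pos'].round(4),'delta cm',d.round(2),'turn to 84.56:',round(a-84.56,2),'tilt',W[:2,2].round(4),'F',np.round(o['contact_force'],1),'w',round(o['grip_width'],4))
E
python3 -c "
from h import *
to([.4555,.176,.2])"
```

```text
clk 0.8167 tcp [0.3549 0.4043 0.2259] delta cm [-22.09  11.61   2.55] turn to 84.56: 1.54 tilt [-0.0071 -0.0012] F [ 1.   0.8 -0.7] w 0.0853
```

```bash
python3 -m pendant '-3.6 1.9 0.4 1.5; -3.6 1.9 0.4 0; -3.6 1.9 0.4 0; -3.6 1.9 0.4 0; -3.6 1.9 0.4 0; -3.2 1.8 0.4 0; 0 0 0 0'; python3 -c "
from h import *
save('wrist','w1');to([.4555,.176,.2])"
```

```text
clock: 1.4
tcp_pos: [0.4527, 0.1692, 0.2014]
orientation: [-2.338, -2.097, 0.007]
contact_force: [0.7, -1.3, -0.3]
grip_width: 0.0855
clk 1.45 tcp [0.4517 0.1724 0.2016] delta cm [0.4  0.34 0.16] turn to 84.56: -0.65 tilt [-0.0045 -0.0004] F [-0.6  0.1 -0.2] w 0.0855
```

View pics/w1.png

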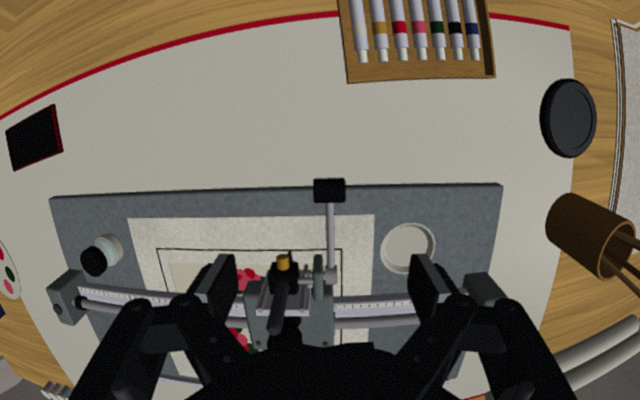

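The wrist view shows the grip at about (330,190), its rod running down to the pivot, and the dish at (408,248). Checking position against the wrist ray.

Run:
```python
from h import *
f,o=load('w1');a=f['color'].astype(int).sum(2)
m=(a[165:215,305:355]<150).astype(np.uint8);n,l,s,c=cv2.connectedComponentsWithStats(m)
i=1+np.argmax(s[1:,4]);print(s[i],c[i]+[305,165])
u,v=c[i]+[305,165];print('z.06',plane(f,u,v,.061,o),'dish',plane(f,408,248,.03,o))
ft=load('top0')[0];fs=load('scene0')[0]
print(tri([ray(f,u,v,o),ray(ft,262.26,232.52),ray(fs,332.63,164.63)]))
to([.456,.1765,.15])
```

```text
[  0  13  50  25 797] [329.12797992 190.28481807]
z.06 [0.45600585 0.17558046 0.061     ] dish [0.54384426 0.25973494 0.03      ]
(array([0.45592052, 0.17587539, 0.06200826]), [np.float64(0.0003469395969150228), np.float64(0.000551391876932222), np.float64(0.0008592444058485378)])
clk 1.45 tcp [0.4517 0.1724 0.2016] delta cm [0.46 0.4  5.16] turn to 84.56: -0.65 tilt [-0.0045 -0.0004] F [-0.6  0.1 -0.2] w 0.0855
```

```bash
python3 -m pendant '0.3 0.3 3 -0.6; 0 0 3 0; 0 0 3 0; 0 0 3 0; 0 0 2 0; 0 0 0 0'; python3 -c "
from h import *
to([.456,.176,.039])"
```

```text
clock: 1.95
tcp_pos: [0.4564, 0.1832, 0.0591]
orientation: [-2.318, -2.114, -0.011]
contact_force: [-0.1, 0.1, 1.3]
grip_width: 0.0853
clk 1.95 tcp [0.4564 0.1832 0.0591] delta cm [-0.73  0.03  2.01] turn to 84.56: 0.19 tilt [0.0022 0.008 ] F [-0.1  0.1  1.3] w 0.0853
```

```bash
python3 -m pendant '-0.7 0 0 0; 0 0 1 0; 0 0 1 0; 0 0 0 0; 0 0 0 0'; python3 -c "
from h import *
to([.456,.176,.039]);save('wrist','w2');to([.456,.176,.039])"
```

```text
clock: 2.37
tcp_pos: [0.4565, 0.1796, 0.0401]
orientation: [-2.313, -2.118, -0.017]
contact_force: [0.3, -0.1, 0.2]
grip_width: 0.085
clk 2.3667 tcp [0.4565 0.1796 0.0401] delta cm [-0.36 -0.02  0.11] turn to 84.56: 0.41 tilt [0.0046 0.0111] F [ 0.3 -0.1  0.2] w 0.085
clk 2.4167 tcp [0.4565 0.1795 0.0402] delta cm [-0.36 -0.02  0.11] turn to 84.56: 0.41 tilt [0.0046 0.0111] F [ 0.6 -0.  -0.2] w 0.0856
```

View pics/w2.png

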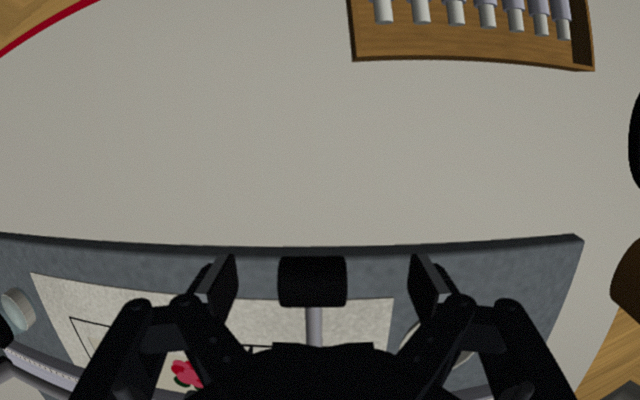

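The grip (278–346, centre 312) sits between the pads (237 and 410, middle 323), so I shift about −4 mm in tool x, then close gently.

```bash
python3 -m pendant '-0.4 0 0.1 -0.4; 0 0 0 0' ; python3 -c "
from h import *
to([.456,.176,.039])"
```

```text
clock: 2.58
tcp_pos: [0.4568, 0.1757, 0.04]
orientation: [-2.305, -2.128, -0.02]
contact_force: [0.3, -0.6, 0.0]
grip_width: 0.0854
clk 2.5833 tcp [0.4568 0.1757 0.04  ] delta cm [ 0.02 -0.09  0.1 ] turn to 84.56: 0.86 tilt [0.0063 0.012 ] F [ 0.3 -0.6  0. ] w 0.0854
```

```bash
python3 -m pendant '0 0 0 0; 0 0 0 0; 0 0 0 0; 0 0 0 0; 0 0 0 0; 0 0 0 0; 0 0 0 0; 0 0 0 0' 255 20; python3 -c "
from h import *
to([.456,.176,.039]);save('wrist','w3');save('top','t3')"
```

```text
clock: 3.25
tcp_pos: [0.4578, 0.1755, 0.0412]
orientation: [-2.306, -2.128, -0.023]
contact_force: [-0.3, -0.1, 0.7]
grip_width: 0.0297
clk 3.25 tcp [0.4578 0.1755 0.0412] delta cm [ 0.03 -0.18  0.22] turn to 84.56: 0.87 tilt [0.0084 0.0127] F [-0.3 -0.1  0.7] w 0.0297
```

View pics/w3.png

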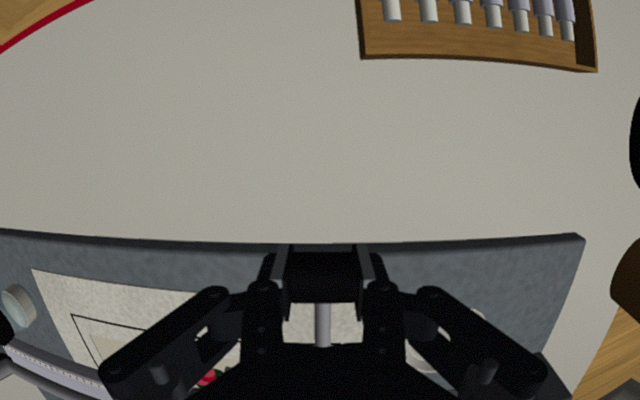

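Gripped at 29.7 mm (the barrel's length). Now following the arc in small steps.

```bash
python3 -m pendant '0 -0.14 -0.93 0; 0 -0.03 -0.93 0; 0 0.07 -0.93 0; 0 0.17 -0.92 0'; python3 -c "
from h import *
to([.4575,.1755,.0412+.037])"
```

```text
clock: 3.68
tcp_pos: [0.4582, 0.1753, 0.0795]
orientation: [-2.306, -2.128, -0.022]
contact_force: [4.0, 1.3, -8.0]
grip_width: 0.03
clk 3.6833 tcp [0.4582 0.1753 0.0795] delta cm [ 0.01 -0.07  0.13] turn to 84.56: 0.84 tilt [0.0081 0.0122] F [ 4.   1.3 -8. ] w 0.03
```

```bash
python3 -m pendant '0 0.26 -0.89 0; 0 0.36 -0.86 0; 0 0.46 -0.82 0; 0 0.55 -0.75 0'; python3 -c "
from h import *
to([.4575+.0172,.1755-.001,.0412+.0703])"
```

```text
clock: 4.02
tcp_pos: [0.4752, 0.1738, 0.1174]
orientation: [-2.306, -2.129, -0.025]
contact_force: [3.8, 2.3, -10.8]
grip_width: 0.0295
clk 4.0167 tcp [0.4752 0.1738 0.1174] delta cm [ 0.06 -0.06  0.59] turn to 84.56: 0.88 tilt [0.0097 0.0133] F [  3.8   2.3 -10.8] w 0.0295
```

```bash
python3 -c "
from h import *
f,o=save('wrist','w4');f,_=save('scene','s4')
cv2.imwrite('pics/s4z.png',cv2.resize(f['color'][130:230,300:430,::-1],None,fx=5,fy=5,interpolation=cv2.INTER_CUBIC))"
```

```text
(no output)
```

View pics/w4.png

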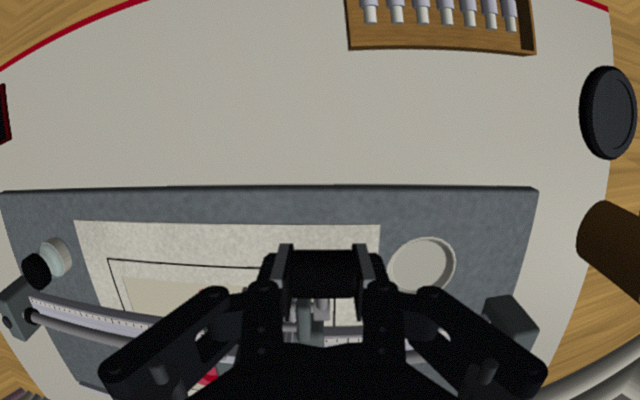

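View pics/s4z.png

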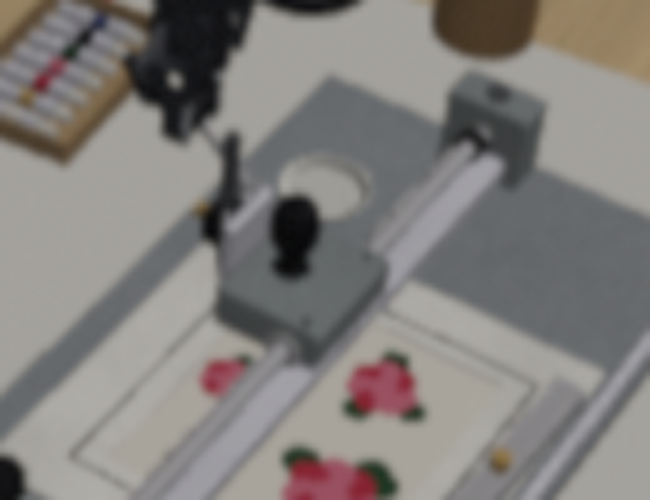

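Still held and the lever well up (the grip is between the pads at (322,270)). Continuing to the stop.

```bash
python3 -m pendant '0 0.5 -0.4 0; 0 0.5 -0.4 0; 0 0.4 -0.3 0; 0 0.2 -0.2 0; 0 0 0 0'; python3 -c "
from h import *
to([.4575+.0305,.1755-.003,.0412+.0835])
f,o=save('wrist','w5');f,_=save('scene','s5')
cv2.imwrite('pics/s5z.png',cv2.resize(f['color'][130:230,300:430,::-1],None,fx=5,fy=5,interpolation=cv2.INTER_CUBIC))"
```

```text
clock: 4.53
tcp_pos: [0.4879, 0.1724, 0.1296]
orientation: [-2.3, -2.126, -0.012]
contact_force: [-1.5, 1.3, -1.7]
grip_width: 0.0295
clk 4.5333 tcp [0.4879 0.1724 0.1296] delta cm [0.   0.02 0.49] turn to 84.56: 0.94 tilt [-0.0006  0.0118] F [-1.5  1.3 -1.7] w 0.0295
```

View pics/w5.png

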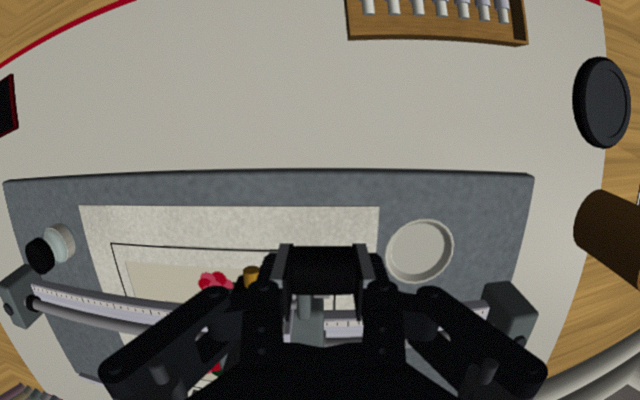

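View pics/s5z.png

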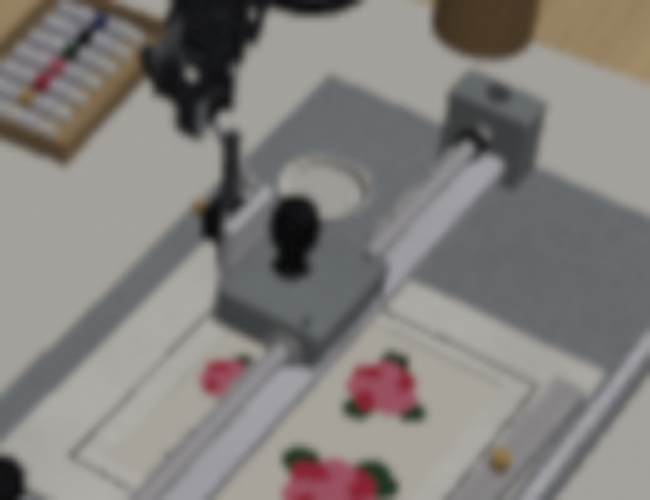

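```bash
python3 -m pendant '0 0.3 -0.25 0; 0 0.3 -0.25 0'; python3 -m pendant '0 0.3 -0.25 0; 0 0.3 -0.25 0;0 0 0 0'
```

```text
clock: 4.8
tcp_pos: [0.4878, 0.1704, 0.1302]
orientation: [-2.296, -2.125, 0.006]
contact_force: [-2.2, 2.7, -24.6]
grip_width: 0.0295
clock: 5.05
tcp_pos: [0.4874, 0.1683, 0.1303]
orientation: [-2.291, -2.122, 0.029]
contact_force: [-1.1, 1.4, -1.0]
grip_width: 0.0295
```

The lever is at its stop: 25 N with no further motion. Checking the state before sliding.

Run:
```python
from h import *
y=np.array([.0948,.9955]);
to([.4874,.1683,.1303])
f,_=save('scene','s6');o=r.get_obs()
cv2.imwrite('pics/s6z.png',cv2.resize(f['color'][130:230,300:430,::-1],None,fx=5,fy=5,interpolation=cv2.INTER_CUBIC))
W=Ro.from_rotvec(o['orientation']).as_matrix();print(W.T@np.array([.0948,.9955,0]))
print('grasp pt', o['tcp_pos']-W[:,2]*.024)
```

```text
clk 5.05 tcp [0.4874 0.1683 0.1303] delta cm [-0.  0. -0.] turn to 84.56: 1.06 tilt [-0.0267  0.0016] F [-1.1  1.4 -1. ] w 0.0295
[ 9.99834855e-01  1.83555019e-02 -7.92642795e-04]
grasp pt [0.48808323 0.16824874 0.15443398]
```

View pics/s6z.png

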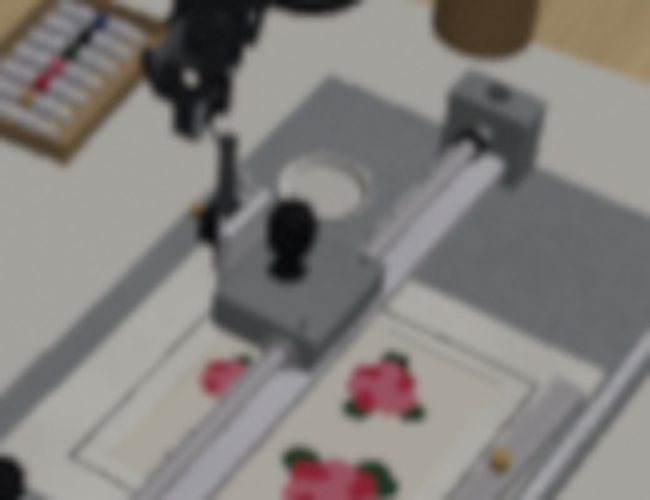

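```bash
python3 -m pendant '0.8 0.01 0 0; 1.4 0.03 0 0; 1.4 0.03 0 0; 1.4 0.03 0 0'; python3 -c "
from h import *
to([.4882+.0948*.14,.1683+.9955*.14,.1303])"
```

```text
clock: 5.43
tcp_pos: [0.4908, 0.2089, 0.1304]
orientation: [-2.303, -2.112, 0.046]
contact_force: [-5.2, -3.0, -7.4]
grip_width: 0.0298
clk 5.4333 tcp [0.4908 0.2089 0.1304] delta cm [ 9.93  0.21 -0.1 ] turn to 84.56: 0.5 tilt [-0.0327 -0.0083] F [-5.2 -3.  -7.4] w 0.0298
```

```bash
python3 -m pendant '1.4 0.02 0 0; 1.4 0.02 0 0; 1.4 0.02 0 0; 1.4 0.02 0 0; 1.4 0.02 0 0; 1.2 0.02 0 0; 0 0 0 0'; python3 -c "
from h import *
to([.4882+.0948*.14,.1683+.9955*.14,.1303])
f,o=save('wrist','w7');f,_=save('scene','s7');save('top','t7')
cv2.imwrite('pics/s7z.png',cv2.resize(f['color'][110:230,300:450,::-1],None,fx=5,fy=5,interpolation=cv2.INTER_CUBIC))"
```

```text
clock: 6.02
tcp_pos: [0.4973, 0.289, 0.1306]
orientation: [-2.306, -2.112, 0.061]
contact_force: [-2.1, 3.5, -14.4]
grip_width: 0.0294
clk 6.0167 tcp [0.4973 0.289  0.1306] delta cm [ 1.89  0.25 -0.02] turn to 84.56: 0.41 tilt [-0.0384 -0.0162] F [ -2.1   3.5 -14.4] w 0.0294
```

View pics/w7.png

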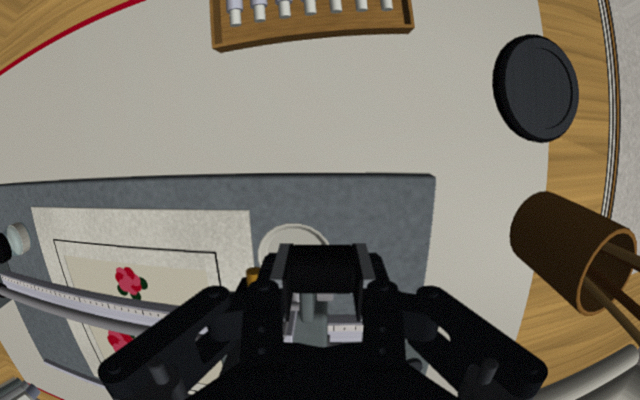

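View pics/s7z.png

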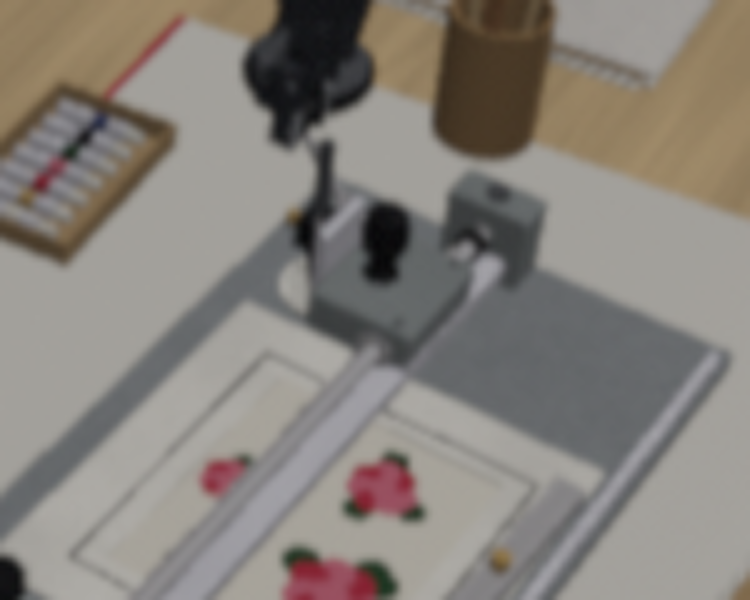

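The head moved with the lever still up. About 19 mm are left.

```bash
python3 -m pendant '1.1 0.02 0 0; 0.8 0.02 0 0; 0 0 0 0; 0 0 0 0'
python3 - <<'E'
from h import *
to([.4882+.0948*.14,.1683+.9955*.14,.1303])
f,o=save('top','t8');fs,_=save('scene','s8')
cv2.imwrite('pics/t8z.png',cv2.resize(f['color'][150:250,195:335,::-1],None,fx=5,fy=5,interpolation=cv2.INTER_CUBIC))
cv2.imwrite('pics/s8z.png',cv2.resize(fs['color'][110:230,300:450,::-1],None,fx=5,fy=5,interpolation=cv2.INTER_CUBIC))
E
```

```text
clock: 6.5
tcp_pos: [0.4982, 0.3006, 0.1306]
orientation: [-2.313, -2.105, 0.073]
contact_force: [-2.7, 1.9, -12.5]
grip_width: 0.0294
clk 6.5 tcp [0.4982 0.3006 0.1306] delta cm [0.74 0.26 0.  ] turn to 84.56: 0.06 tilt [-0.0433 -0.0215] F [ -2.7   1.9 -12.5] w 0.0294
```

View pics/t8z.png

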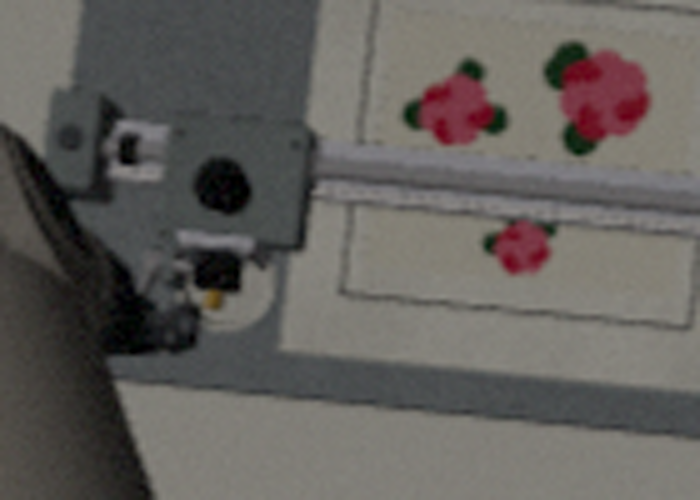

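View pics/s8z.png

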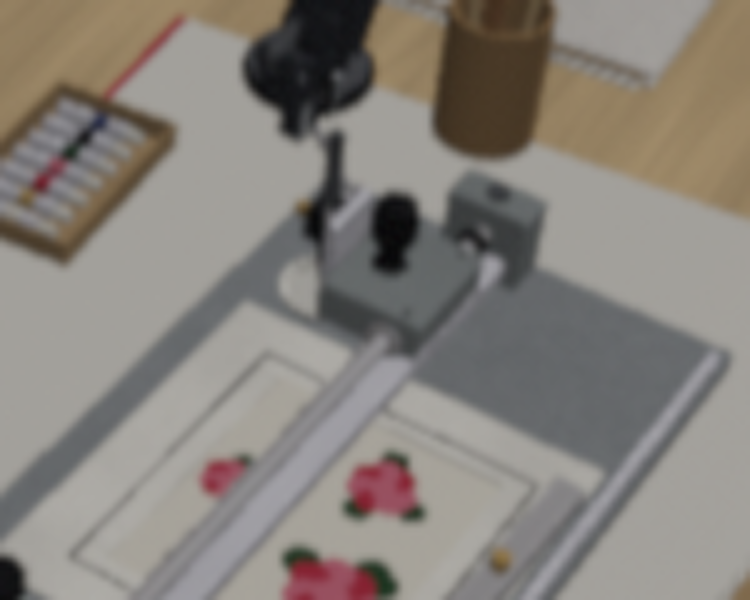

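Run:
```python
from h import *
ft=load('t8')[0];fs=load('s8')[0]
T=(195+222/5-.4,150+185/5-.4);S=(300+394/5-.4,110+216/5-.4)
k=tri([ray(ft,*T),ray(fs,*S)])[0];kp=plane(ft,*T,.127);y=np.array([.0948,.9955]);x=np.array([.9955,-.0948])
k0=np.array([.5856,.1175]);d=np.array([.5447,.2585])
print(k,kp)
for q in(k,kp): print('travelled',(q[:2]-k0)@y,'remaining',(d-q[:2])@y)
```

```text
[0.59513541 0.24555412 0.12893331] [0.59566751 0.24605833 0.127     ]
travelled 0.12838183345795876 remaining 0.008106346542041258
travelled 0.128934222737697 remaining 0.007553957262303016
```

```bash
python3 -m pendant '1.0 0.02 0 0; 0.2 0 0 0; 0 0 0 0'; python3 -c "
from h import *
to([.4882+.0948*.14,.1683+.9955*.14,.1303])"; python3 -m pendant '0 0 0 0; 0 0 0 0; 0 0 0 0; 0 0 0 0; 0 0 0 0; 0 0 0 0' 60; python3 -c "
from h import *
save('wrist','w9')"
```

```text
clock: 6.85
tcp_pos: [0.4989, 0.3094, 0.1306]
orientation: [-2.316, -2.102, 0.079]
contact_force: [-3.6, 0.9, -12.3]
grip_width: 0.0297
clk 6.85 tcp [0.4989 0.3094 0.1306] delta cm [-0.15  0.27  0.03] turn to 84.56: -0.08 tilt [-0.0459 -0.0247] F [ -3.6   0.9 -12.3] w 0.0297
clock: 7.35
tcp_pos: [0.5094, 0.3072, 0.1384]
orientation: [-2.331, -2.098, 0.053]
contact_force: [0.4, 0.1, -0.5]
grip_width: 0.0652
```

View pics/w9.png

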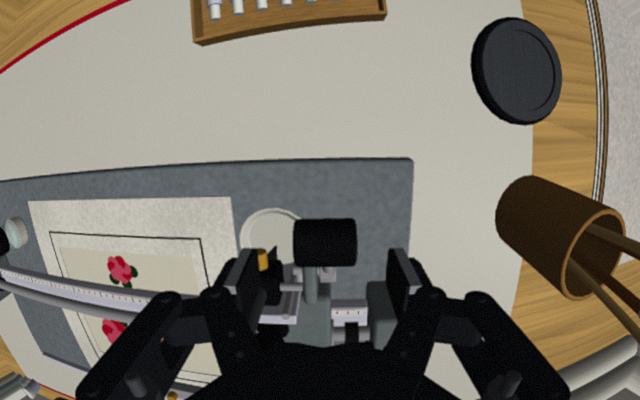

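The barrel is free between the open pads. I'll back off toward the operator a little while rising.

```bash
python3 -m pendant '0 -0.5 -0.5 0; 0 -0.5 -1 0; 0 0 -2 0; 0 0 -3 0; 0 0 -3 0; 0 0 -3 0; 0 -2 -2 0; 0 0 0 0'; python3 -c "
from h import *
to([.49,.3,.3]);save('wrist','w10')"
```

```text
clock: 8.07
tcp_pos: [0.4788, 0.3132, 0.2941]
orientation: [-2.33, -2.098, 0.058]
contact_force: [0.1, 0.7, -0.3]
grip_width: 0.0652
clk 8.0667 tcp [0.4788 0.3132 0.2941] delta cm [-1.21  1.24 -0.6 ] turn to 84.56: -0.54 tilt [-0.0313 -0.0209] F [ 0.1  0.7 -0.3] w 0.0652
```

View pics/w10.png

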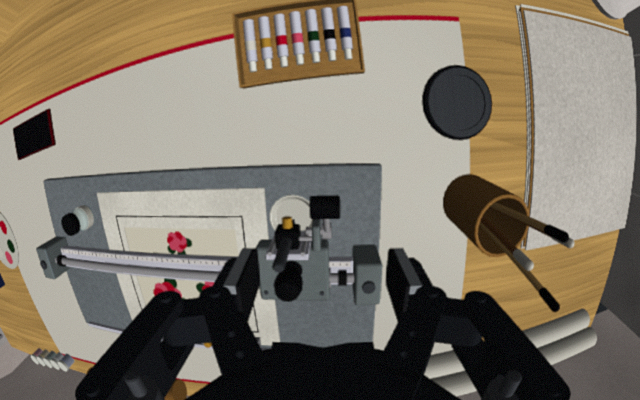

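Clear of everything. Final measurement of grip and knob, using the wrist grip at about (325,207), plus the top and scene views.

```bash
python3 -m pendant '0 -4 -1 0; 0 -4 0 0; 0 -3 0 0; 0 0 0 0; 0 0 0 0'
python3 - <<'E'
from h import *
f,o=save('top','t11');fs,_=save('scene','s11')
a=cv2.resize(f['color'][150:250,195:275,::-1],None,fx=5,fy=5,interpolation=cv2.INTER_CUBIC)
b=cv2.resize(fs['color'][110:210,320:400,::-1],None,fx=5,fy=5,interpolation=cv2.INTER_CUBIC)
cv2.imwrite('pics/z11.png',np.hstack([a,b]));cv2.imwrite('pics/w10z.png',cv2.resize(load('w10')[0]['color'][180:310,250:390,::-1],None,fx=4,fy=4,interpolation=cv2.INTER_CUBIC))
E
```

```text
clock: 8.53
tcp_pos: [0.3678, 0.3217, 0.3029]
orientation: [-2.336, -2.098, 0.065]
contact_force: [0.8, 0.4, 0.2]
grip_width: 0.0652
```

View pics/z11.png

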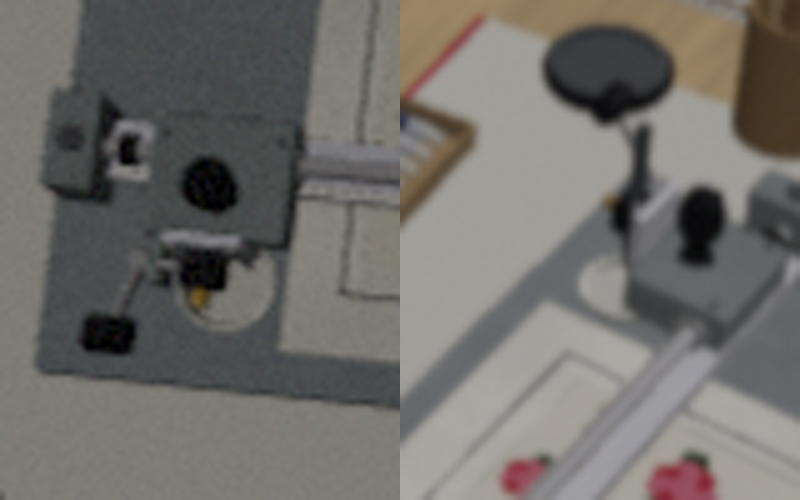

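View pics/w10z.png

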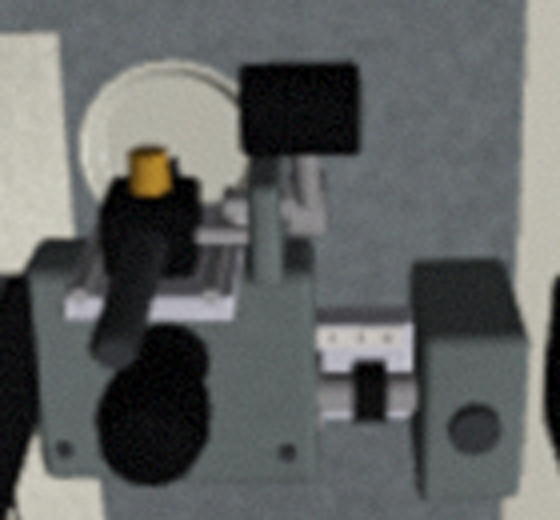

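Run:
```python
from h import *
ft=load('t11')[0];fs=load('s11')[0];fw,ow=load('w10')
T=lambda u,v:ray(ft,195+u/5-.4,150+v/5-.4);S=lambda u,v:ray(fs,320+u/5-.4,110+v/5-.4);Wr=lambda u,v:ray(fw,250+u/4-.37,180+v/4-.37,ow)
y=np.array([.0948,.9955]);x=np.array([.9955,-.0948]);d=np.array([.5447,.2585])
k,e=tri([T(209,184),S(300,213)]);print('knob',k,e,'remaining',(d-k[:2])@y)
for n,rs in(('T+S',[T(108,334),S(212,103)]),('T+W',[T(108,334),Wr(298,108)]),('all',[T(108,334),S(212,103),Wr(298,108)])):
    g,e=tri(rs);q=g[:2]-k[:2];h=q@x+.05;print(n,g.round(4),np.round(e,4),'rel pivot x',h,'z',g[2]-.077,'theta',np.arctan2(g[2]-.077,-h)+.2,'y',q@y)
nib=k[:2]-.052*x;print('nib-dish',nib-d)
```

```text
knob [0.59600051 0.25436118 0.1256926 ] [np.float64(0.00043330157133983127), np.float64(0.00043330157133980357)] remaining -0.0007430916309068389
T+S [0.4977 0.3101 0.1436] [0.0004 0.0004] rel pivot x -0.05314677264063555 z 0.06655805750382464 theta 1.0969691860846302 y 0.046159091198451484
T+W [0.4978 0.3102 0.1429] [0.0005 0.0005] rel pivot x -0.053086734286411225 z 0.06585142319924862 theta 1.0923110086834031 y 0.0462741616764818
all [0.4975 0.3101 0.1434] [0.0006 0.0003 0.0003] rel pivot x -0.05330896872559909 z 0.06641299140145591 theta 1.0944179815600867 y 0.046139469452106625
nib-dish [-0.00046549  0.00079078]
```

Lever angle is about 1.09 rad and the nib is within about 1 mm of the dish centre. Handing in.

```bash
python3 -c "
from h import *
to([.4,.3,.3]);print(r.hand_in())"
```

```text
clk 8.6333 tcp [0.3688 0.3218 0.3028] delta cm [-1.82  3.35  0.24] turn to 84.56: -0.77 tilt [-0.0316 -0.0268] F [ 0.5 -0.4  1. ] w 0.0653
the job is handed in; nothing more can be done
None
```

The pen is fully up, the nib stands over the drip dish, and I handed the job in at 8.6 s; the hand-in reports no verdict.

- **Lifting:** I gripped the lever's barrel by its ends and swung it up to its stop. There it pushed back with about 25 N and went no further. The last upward pushes shifted the head about 4 mm towards −y, inside the 12 mm limit.
- **Sliding:** I kept hold of the raised lever and slid the head about 137 mm past its starting point towards +y. Then I opened the gripper and backed the arm off.
- **Last checks:** Measured from three views, the lever is at about 1.09 rad. The nib is about 1 mm from the dish centre; the nib itself was hidden, so I worked this out from the knob. The gripper was clear, with no contact force.
- **Other objects:** Nothing looked moved in the pictures, but I did not measure their positions. The tool leaned up to about 3° from vertical during the slide, with no visible effect.

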